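# Seat an objective lens in its cell and clip it

### The arm

A 6-joint arm with a two-finger parallel gripper is mounted at the origin on the work surface. World frame = base frame: x ahead of the robot, y to its left, z up, the work surface at z = 0. Lengths are in m, angles in rad, forces in N, time in s.
With the tool pointing down it reaches from about 0.35 to 0.975 m from the base axis. Payload 4.9 kg.
Tool frame: the origin (TCP) lies at the very end of the fingers, on their centre line; the grasp point (between the pads) lies 19 mm behind it; z points along the fingers, x is the direction in which the jaws open and shut, and the axes are right-handed (so a half turn about z gives the same grasp; the last joint's range is limited). The gripper opens to 85 mm and grips with 20 to 120 N. Pads are 22 mm wide; open, the fingers measure 114 mm over their backs; the gripper's body (76 mm by 85 mm) begins 54 mm behind the grasp point. The pads swing forward as they close: fully open they stand 13 mm farther back than shut.
Start: joints at [1.217, 0.053, 1.613, -0, 1.476, -0.119], TCP at [0.145, 0.608, 0.231] pointing down, gripper open.
Joint ranges: [-3.01, 3.01], [-1.01, 2.22], [0.06, 2.58], [-1.02, 4.17], [0.09, 2.62], [-3.14, 3.14]. Speed limits (rad/s): [2.57, 2.57, 3.14, 3.14, 3.14, 3.14].

### API

Orientations are given as a rotation vector (axis times angle).
In Python, from station import ctrl gives the robot as it stands.
- The arm moves only by the shell command python3 -m handwheel 'ROWS' [OPENING] [FORCE]. ROWS is a JSON object of lists of equal length, an entry for each row: "offset": the shift along the world's x, y, z in units of 40 mm (1.0 is 40 mm), a list of three; "roll": the turn about the world's z in units of 6 degrees (1.0 is 6 degrees). A call has exactly 10 rows; each row is the pose to reach, as a shift and turn from the pose commanded when the call began; what a row does not reach only later rows make up. A row lasts 1/10 s, in which the tool goes at most 50 mm and 8.59 degrees, less where a joint would pass 70% of its speed; a pose out of reach is approached as far as the arm can. A call with a gripper value outside its range is refused whole. OPENING is the finger opening in mm, from 0 to 85.4, set as the call begins (- or left out, the last holds). The fingers move at their own pace and stop on an object; FORCE is the grip in N (left out, the last holds). Time passes only in rows, so rows that repeat a pose let the fingers close, or fill a call up. It gives the time, the measured TCP pose, the force and the opening at its end, in the units of the state.
- ctrl.get_obs(): the state, without advancing time (a new reading comes with each control period).
- ctrl.get_image(name): name is "side" or "top" or "wrist"; returns a dict with "img" (420x560x3 uint8, red, green, blue), "fx", "fy", "cx", "cy" (pixels), "T" (4x4, takes a point from camera to world coordinates). Camera axes: x right, y down, z forward; pixel columns grow to the right and rows downward; lengths in m; the calibration is good to about 2 mm. A picture is of the moment at which its call begins. There is no depth.
- ctrl.finish_job(): hands the job in, once; it reports no verdict.
The state is a dict: "t": time; "q": joint angles; "dq": joint speeds; "effort": joint torques, N m; "tool_pos": TCP position; "tool_rot": TCP orientation; "contact_force": force on the tool from outside, world axes, zero at the start; "wrist_torque": the same for the moment, N m; "opening": finger opening in m.
Only numpy, scipy, OpenCV 4.12 (cv2) and the standard library are available. Lean on these libraries where they do the work, as an engineer would, in place of code of your own. Each camera call takes 0.05 s, during which the arm holds its last target.

### The job

On the aluminium assembly plate, gently nudge the mounted lens over the rim of the round cell until it drops in and lies flat, level with the plate; then push the swivel clip round over the lens until it meets its stop. Only push with the fingertips: do not pinch, lift or tip the lens, and leave everything else where it stands. Finish with the hand clear.

Things in the scene. Friction and masses are not known exactly. Their poses are not given: they have to be found in the camera images.
- lens_center (a point): Centre (half-way up) of the loose mounted lens: a flat disc 48 mm in diameter and 10 mm thick, black rim with a pale glass face 39 mm wide, about 60 g. At the start it lies flat on the assembly plate, 58 to 80 mm from the cell's centre on the plate's -x side. z axis is the disc's axis.
- lens: The same lens; origin at the centre of its underside.
- fixture: Fixed aluminium assembly plate, 210 (x) x 200 (y) x 24 mm thick, lying on the bench at any yaw. Origin at the centre of its underside. The cell, a round blind recess 52 mm in diameter and 10 mm deep with a small chamfer and a black floor, is at its centre; the lens has 2 mm of play all round in it and lies flush with the plate's top when home.
- cell_seat (a point): Centre of the cell's flat floor, 14 mm above the bench and 10 mm below the plate's top; axes as the plate's.
- clip_post (a point): Pivot (upright axis) of the swivel clip, at the plate's top surface, 50 mm from the cell's centre along the plate's +x.
- clip_pin (a point): Middle of the top end of the clip's upright black finger pin: 10 mm diameter, standing from the clip's arm to 35 mm above the plate's top; 40 mm from the pivot. The arm is a flat steel bar 12 mm wide whose underside is 3 mm and top 8 mm above the plate (11 mm at the pivot hub, 18 mm diameter), so it passes over a seated lens but not over one lying on the plate.
- clip (a joint): Swivel of the clip, rad. 0: arm along the plate's +y, clear of the cell; 1.571 (hard stop): arm along the plate's -x, over the lens. Grows anticlockwise seen from above. Starts at 0 to 0.35; light friction (about 1 N at the pin), stays where it is left.
- ring: Bystander: loose brass ring, 46 mm outside, 6 mm high, flat on the plate towards its -y edge. Origin under its centre.
- spacer: Bystander: loose steel cylinder, 20 mm diameter, 30 mm tall, standing on the plate near its +y edge. Origin under its centre.
- driver: Bystander: yellow-handled screwdriver lying on the bench to the right.
- bulb: Bystander: red-brown rubber blower bulb, 64 mm wide and 125 mm tall, upright on the bench to the left. Origin under its centre.
- jar: Bystander: white jar, 64 mm wide, 50 mm tall, on the bench beyond the plate to the right.
- eyepiece: Bystander: black eyepiece, 42 mm wide, 48 mm tall, on the bench beyond the plate to the left.
- tray: Bystander: grey divided parts tray, 100 x 160 x 25 mm, on the bench to the right.
Mind the look-alikes: they are no part of the job. Of the things shaped like the lens, the black one is meant.

How it is judged:
By the outcome, as a careful person would: the job done as asked, in the order asked, and still so for the second after the job is handed in, with the robot touching nothing.
It also fails if it takes over 48 s, if anything falls off the work surface, if the arm or the gripper's body presses on something with over 40 N, if the wrist force passes 120 N, or if a joint passes its speed limit or range.

## Working session

There is one attempt and no reset: what is moved stays moved. The work goes in short steps, Python scripts to look and compute and a shell command to move; the robot and the scene stay as the last step left them, time stands still between calls to the robot, and variables do not carry over. Pictures are saved under pics/ and viewed, and the job is handed in when it is done.

```bash
mkdir -p pics; ls
python3 - <<'E'
from station import ctrl
import cv2
o=ctrl.get_obs()
print({k:(v if not hasattr(v,'round') else v) for k,v in o.items()})
for n in ("top","side"):
    d=ctrl.get_image(n); cv2.imwrite(f"pics/{n}0.png",d["img"][:,:,::-1]); print(n,d["fx"],d["cx"],d["cy"],d["T"])
E
```

```text
pics
{'t': 0.0, 'q': array([ 1.21697283e+00,  5.33404049e-02,  1.61428082e+00,  1.38777959e-05,
        1.47601812e+00, -1.18986680e-01]), 'dq': array([ 7.58641688e-05,  1.75775130e-04,  1.38719299e-03,  5.00153570e-05,
       -2.00498593e-04,  1.33915320e-04]), 'effort': array([ 1.17150153e-04, -3.93675900e+01, -3.70179999e+01, -3.60272554e-05,
        7.06032763e-03, -5.71682392e-06]), 'tool_pos': array([0.14519841, 0.60726069, 0.2300811 ]), 'tool_rot': array([ 2.46555575,  1.94524967, -0.0027529 ]), 'contact_force': array([ 0.51282292, -1.23531957,  0.4258441 ]), 'wrist_torque': array([-0.08096048, -0.0286051 , -0.03863395]), 'opening': 0.0852808002120745}
top 395.39012863710497 279.50393373450584 208.5458267974581 [[-0.00389609 -0.9946762   0.10297614  0.45686354]
 [-0.99982512  0.00199119 -0.01859472 -0.02342149]
 [ 0.01829068 -0.10303058 -0.99451001  1.11770231]
 [ 0.          0.          0.          1.        ]]
side 525.4412641878447 269.8362877050157 213.7366403439903 [[ 0.95105996 -0.21030983  0.22639506  0.24979309]
 [-0.3086999  -0.67927339  0.6658018  -0.93783521]
 [ 0.01375947 -0.70310557 -0.71095235  1.0067135 ]
 [ 0.          0.          0.          1.        ]]
```

View pics/top0.png

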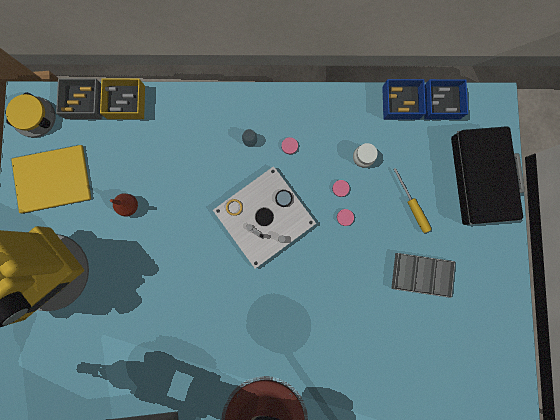

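View pics/side0.png

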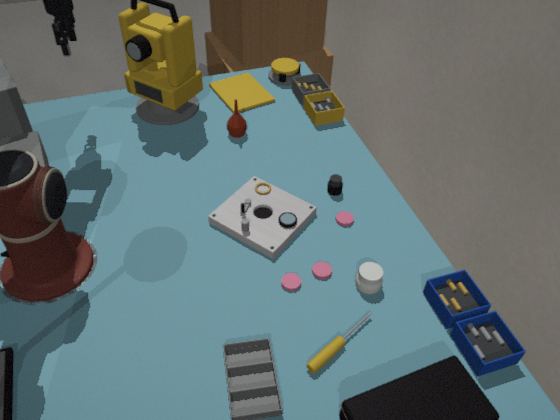

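Run:
```python
import cv2
a=cv2.imread("pics/top0.png")[158:278,200:335]; cv2.imwrite("pics/topc.png",cv2.resize(a,None,fx=5,fy=5,interpolation=cv2.INTER_CUBIC))
a=cv2.imread("pics/side0.png")[170:260,200:325]; cv2.imwrite("pics/sidec.png",cv2.resize(a,None,fx=6,fy=6,interpolation=cv2.INTER_CUBIC))
```

```text
(no output)
```

View pics/topc.png

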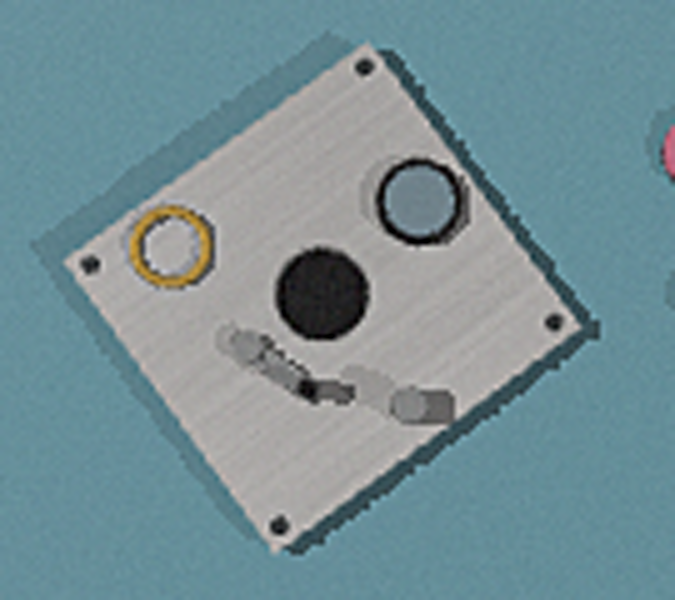

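View pics/sidec.png

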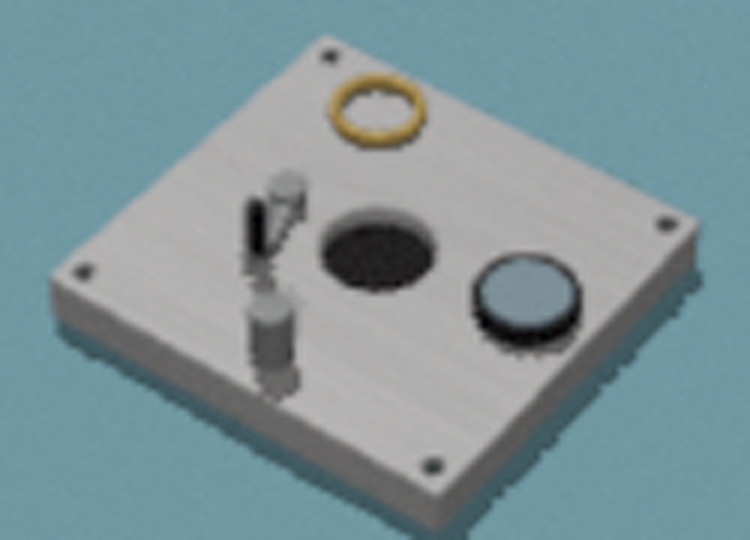

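```bash
cat > h.py <<'E'
import numpy as np, cv2
def ray(d,u,v,z):
    T=d["T"]; r=T[:3,:3]@np.array([(u-d["cx"])/d["fx"],(v-d["cy"])/d["fy"],1.]); o=T[:3,3]
    return o+r*(z-o[2])/r[2]
def proj(d,p):
    T=d["T"]; c=T[:3,:3].T@(np.asarray(p)-T[:3,3]); return d["fx"]*c[0]/c[2]+d["cx"], d["fy"]*c[1]/c[2]+d["cy"]
E
python3 - <<'E'
from station import ctrl
from h import *
S=[("top",(158,278,200,335)),("side",(170,260,200,325))]
for n,(r0,r1,c0,c1) in S:
    d=ctrl.get_image(n); im=d["img"][r0:r1,c0:c1]
    big=cv2.resize(im,None,fx=5,fy=5,interpolation=cv2.INTER_CUBIC)
    hsv=cv2.cvtColor(big,cv2.COLOR_RGB2HSV)
    dark=(big.max(2)<75).astype(np.uint8)
    cs,hi=cv2.findContours(dark,cv2.RETR_CCOMP,cv2.CHAIN_APPROX_NONE)
    uv=lambda x,y:((x+.5)/5-.5+c0,(y+.5)/5-.5+r0)
    for c in cs:
        a=cv2.contourArea(c)
        if a>120:
            m=cv2.moments(c); x,y=m["m10"]/m["m00"],m["m01"]/m["m00"]
            u=uv(x,y)
            pts=np.array([ray(d,*uv(*p[0]),.024)[:2] for p in c]); 
            (cc,rr)=cv2.minEnclosingCircle((pts*1000).astype(np.float32))
            print(n,"dark",a,np.round((x,y)),"px",np.round(u,1),"z24",ray(d,*u,.024)[:2].round(4),"z34",ray(d,*u,.034)[:2].round(4),"z59",ray(d,*u,.059)[:2].round(4),"enc",np.round(cc,1),round(rr,1))
    br=cv2.inRange(hsv,(15,90,100),(35,255,255)); 
    m=cv2.moments(br,True); print(n,"ring",ray(d,*uv(m["m10"]/m["m00"],m["m01"]/m["m00"]),.030)[:2].round(4))
    gl=((hsv[:,:,1]<110)&(hsv[:,:,1]>25)&(hsv[:,:,0]>90)&(hsv[:,:,0]<125)).astype(np.uint8)
    cs,_=cv2.findContours(gl,cv2.RETR_EXTERNAL,cv2.CHAIN_APPROX_NONE)
    for c in cs:
        a=cv2.contourArea(c)
        if 1500<a<15000:
            m=cv2.moments(c);x,y=m["m10"]/m["m00"],m["m01"]/m["m00"]
            pts=np.array([ray(d,*uv(*p[0]),.034)[:2] for p in c])*1000
            print(n,"glass?",a,np.round((x,y)),ray(d,*uv(x,y),.034)[:2].round(4),"diam",np.ptp(pts,axis=0).round(1))
E
```

```text
top dark 172.5 [279. 526.] px [255.4 262.8] z24 [0.4208 0.0228] z34 [0.4211 0.0224] z59 [0.4219 0.0213] enc [421.2  22.7] 4.7
top dark 339.5 [308. 389.] px [261.2 235.5] z24 [0.4955 0.0068] z34 [0.4952 0.0065] z59 [0.4943 0.0058] enc [494.6   6.7] 7.4
top dark 143.0 [553. 322.] px [310.3 222. ] z24 [ 0.5323 -0.1292] z34 [ 0.5316 -0.1282] z59 [ 0.5299 -0.1258] enc [ 532.3 -129.3] 4.3
top dark 140.5 [ 90. 265.] px [217.7 210.5] z24 [0.565  0.1276] z34 [0.564  0.1262] z59 [0.5615 0.1227] enc [565.1 127.7] 4.6
top dark 6410.0 [322. 294.] px [263.9 216.5] z24 [ 0.5481 -0.0006] z34 [ 0.5473 -0.0008] z59 [ 0.5452 -0.0013] enc [548.3  -0.6] 25.9
top dark 5814.0 [420. 202.] px [283.6 198. ] z24 [ 0.5998 -0.0553] z34 [ 0.5985 -0.055 ] z59 [ 0.5952 -0.0543] enc [599.5 -55.9] 25.3
top dark 4045.5 [419. 201.] px [283.4 197.8] z24 [ 0.6004 -0.0549] z34 [ 0.599  -0.0546] z59 [ 0.5958 -0.0539] enc [600.1 -54.8] 21.0
top dark 153.0 [364.  67.] px [272.4 171. ] z24 [ 0.6761 -0.0243] z34 [ 0.6741 -0.0243] z59 [ 0.6691 -0.0243] enc [676.4 -24.3] 4.6
top ring [0.5744 0.083 ]
side dark 1643.0 [439. 272.] px [287.3 224. ] z24 [ 0.5943 -0.0665] z34 [ 0.5908 -0.0754] z59 [ 0.5821 -0.0975] enc [598.1 -55.1] 25.4
side dark 3885.0 [314. 213.] px [262.5 212.2] z24 [ 0.5459 -0.0064] z34 [ 0.5429 -0.0159] z59 [ 0.5353 -0.0396] enc [546.1  -6.2] 24.1
side dark 647.5 [214. 193.] px [242.5 208.2] z24 [0.4998 0.0237] z34 [0.4972 0.0139] z59 [ 0.4908 -0.0106] enc [499.5  24.7] 18.2
side ring [0.5726 0.0777]
```

Candidates for the lens in the top view: black-rimmed disc at (284,198), three pink discs at (290,146), (341,188) and (346,217), brass ring at (235,207), and the black cell recess at (264,216). The black-rimmed disc on the plate's -x side fits the description, and the crop confirms a pale glass face with a black rim. The dark pin is at (261,235), the spacer at about (281,238) and the clip hub at about (248,226).

Next I move over behind the lens, turning the jaws square to the push.

```bash
python3 -m handwheel '{"offset":[[0.2,-0.3,0],[0.7,-1.0,0],[1.3,-1.9,0],[2.0,-2.8,0],[2.7,-3.8,0],[3.4,-4.8,0],[4.1,-5.8,0],[4.8,-6.8,0],[5.5,-7.8,0],[6.1,-8.7,0]],"roll":[-0.2,-0.5,-0.8,-1.1,-1.4,-1.7,-2.0,-2.3,-2.6,-2.8]}' 26 20
```

```text
t: 1.2
tool_pos: [0.3901, 0.2571, 0.2313]
tool_rot: [2.726, 1.561, 0.001]
contact_force: [0.5, 0.1, 0.5]
opening: 0.0263
```

Run:
```python
from station import ctrl
from h import *
d=ctrl.get_image("side")
for u,v in [(255,179.3),(311.2,207.3),(214,215.3),(272.2,247.7)]: print(ray(d,u-.5,v-.5,.024)[:2].round(4))
```

```text
[0.5642 0.1268]
[ 0.675 -0.025]
[0.4205 0.0224]
[ 0.5312 -0.1297]
```

```bash
python3 -m handwheel '{"offset":[[0.7,-1.0,0],[1.4,-2.0,0],[2.1,-3.0,0],[2.8,-4.0,0],[3.5,-5.0,-0.3],[4.2,-6.0,-0.6],[4.9,-7.0,-1.0],[5.5,-7.9,-1.4],[5.9,-8.45,-1.8],[6.1,-8.7,-2.0]],"roll":[-0.3,-0.6,-0.9,-1.2,-1.5,-1.8,-2.1,-2.4,-2.6,-2.75]}'
python3 - <<'E'
from station import ctrl
from h import *
d=ctrl.get_image("wrist"); cv2.imwrite("pics/w1.png",d["img"][:,:,::-1]); print(d["T"].round(4),d["fx"],d["cx"],d["cy"])
o=ctrl.get_obs(); print(o["tool_pos"],o["tool_rot"],o["q"])
np.save("w1T.npy",d["T"])
E
```

```text
t: 2.25
tool_pos: [0.6329, -0.0905, 0.1492]
tool_rot: [-2.922, -1.151, 0.004]
contact_force: [-0.6, 0.7, -0.1]
opening: 0.0262
[[ 0.7317  0.6481  0.2113  0.5774]
 [ 0.6817 -0.6949 -0.2291 -0.0316]
 [-0.0017  0.3116 -0.9502  0.2923]
 [ 0.      0.      0.      1.    ]] 373.11292835645924 280.0279873703368 213.13683286163882
[ 0.63291762 -0.09064829  0.1483264 ] [-2.92164201 -1.15095047  0.00507648] [-2.58228346e-01  1.50279457e-01  1.64972357e+00 -7.92247946e-04
  1.34503423e+00 -1.00859166e+00]
```

View pics/w1.png

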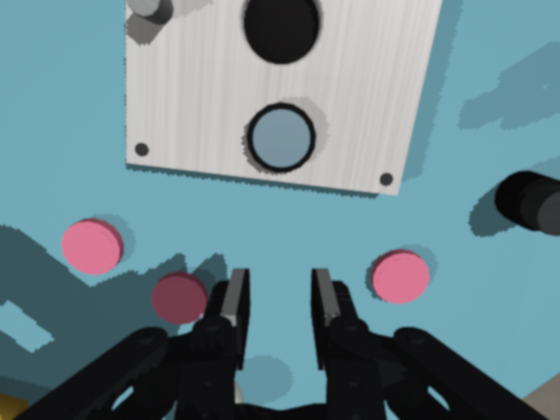

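The wrist view shows the lens at (282,137) and the cell at (282,24), both straight ahead of the finger gap at column 280. I measure them from here.

```bash
cat > w.py <<'E'
from h import *
def meas(d,path=None):
    im=d["img"]; hsv=cv2.cvtColor(im,cv2.COLOR_RGB2HSV)
    rim=(im.max(2)<60).astype(np.uint8)
    cs,_=cv2.findContours(rim,cv2.RETR_EXTERNAL,cv2.CHAIN_APPROX_NONE)
    for c in cs:
        if cv2.contourArea(c)>1500:
            for z in (.024,.034):
                p=np.array([ray(d,*q[0],z)[:2] for q in c])
                if path: pass
                A=np.c_[2*p,np.ones(len(p))]; s=np.linalg.lstsq(A,(p**2).sum(1),rcond=None)[0]; r=np.sqrt(s[2]+s[0]**2+s[1]**2)
                print("z",z,"ctr",s[:2].round(4),"r",r.round(4),"px",c.mean(0).round(0))
E
python3 - <<'E'
from station import ctrl
from w import *
d=ctrl.get_image("wrist"); meas(d)
for u,v in [(142,149.5),(386.5,179.5)]: print(ray(d,u,v,.024)[:2].round(4))
E
```

```text
z 0.024 ctr [ 0.7745 -0.2605] r 0.149 px [[270. 369.]]
z 0.034 ctr [ 0.7672 -0.2519] r 0.1434 px [[270. 369.]]
z 0.024 ctr [0.7691 0.0368] r 0.025 px [[533. 202.]]
z 0.034 ctr [0.7619 0.0342] r 0.0241 px [[533. 202.]]
z 0.024 ctr [ 0.5992 -0.0551] r 0.0237 px [[281. 137.]]
z 0.034 ctr [ 0.5984 -0.0542] r 0.0228 px [[281. 137.]]
z 0.024 ctr [ 0.5513 -0.0031] r 0.0221 px [[281.  26.]]
z 0.034 ctr [ 0.5523 -0.0041] r 0.0213 px [[281.  26.]]
[ 0.532  -0.1285]
[ 0.6762 -0.0241]
```

```bash
python3 -m handwheel '{"offset":[[0,0,-0.4],[0,0,-0.9],[0,0,-1.4],[0,0,-1.9],[0,0,-2.3],[0,0,-2.6],[0,0,-2.8],[0,0,-2.95],[0,0,-3.0],[0,0,-3.0]],"roll":[0,0,0,0,0,0,0,0,0,0]}'
python3 - <<'E'
from station import ctrl
from h import *
d=ctrl.get_image("wrist"); cv2.imwrite("pics/w2.png",d["img"][:,:,::-1])
d=ctrl.get_image("side"); cv2.imwrite("pics/s2.png",cv2.resize(d["img"][150:290,190:390,::-1],None,fx=4,fy=4,interpolation=cv2.INTER_CUBIC))
o=ctrl.get_obs(); print(o["tool_pos"],o["tool_rot"])
E
```

```text
t: 3.35
tool_pos: [0.6336, -0.0883, 0.0315]
tool_rot: [2.92, 1.158, 0.001]
contact_force: [0.0, 0.5, -0.7]
opening: 0.026
[ 0.63396235 -0.08836309  0.03205676] [2.91984367e+00 1.15732852e+00 1.62410907e-03]
```

View pics/w2.png

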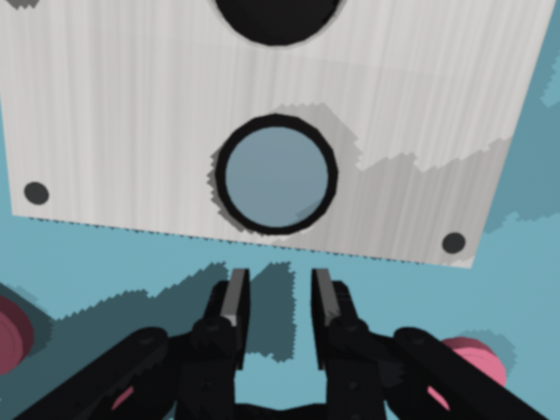

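View pics/s2.png

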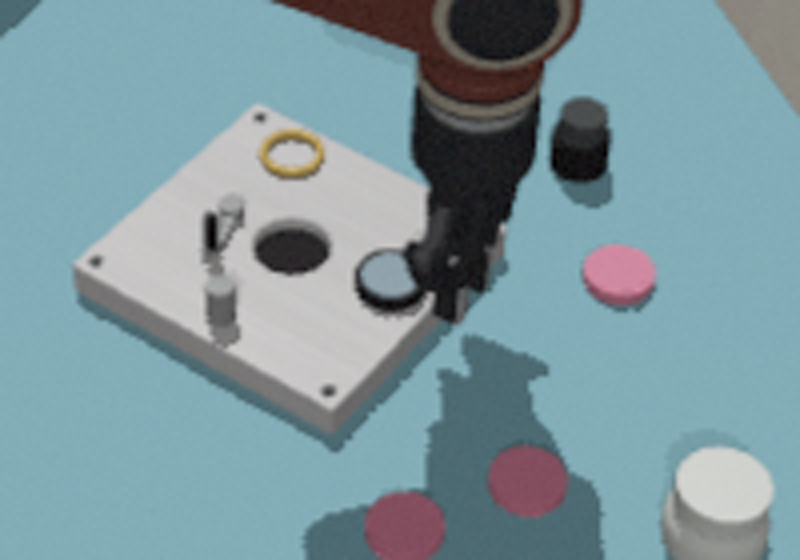

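```bash
python3 -m handwheel '{"offset":[[0,0,-0.06],[0,0,-0.12],[-0.03,0.03,-0.12],[-0.06,0.06,-0.12],[-0.09,0.09,-0.12],[-0.12,0.12,-0.12],[-0.15,0.15,-0.12],[-0.18,0.18,-0.12],[-0.2,0.2,-0.12],[-0.2,0.2,-0.12]],"roll":[0,0,0,0,0,0,0,0,0,0]}'
python3 - <<'E'
from station import ctrl
from h import *
d=ctrl.get_image("wrist"); cv2.imwrite("pics/w3.png",d["img"][:,:,::-1])
d=ctrl.get_image("side"); cv2.imwrite("pics/s3.png",cv2.resize(d["img"][180:250,220:340,::-1],None,fx=6,fy=6,interpolation=cv2.INTER_CUBIC))
o=ctrl.get_obs(); print(o["tool_pos"],o["tool_rot"])
E
```

```text
t: 4.45
tool_pos: [0.6253, -0.08, 0.0265]
tool_rot: [-2.92, -1.158, 0.0]
contact_force: [0.6, 0.4, -0.4]
opening: 0.026
[ 0.62538784 -0.0801642   0.02651821] [2.92048662e+00 1.15768267e+00 3.20503914e-05]
```

View pics/s3.png

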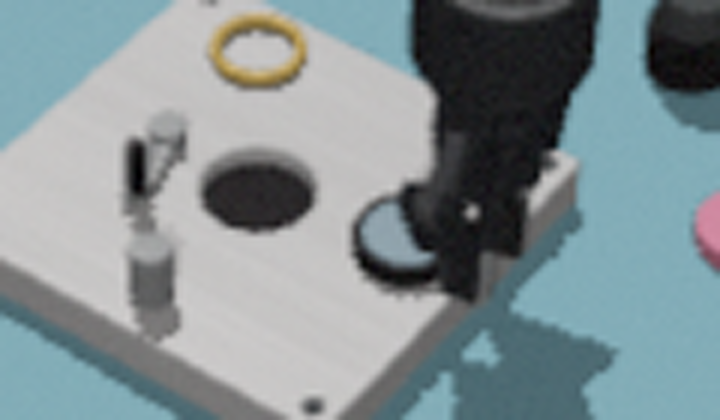

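```bash
python3 -m handwheel '{"offset":[[-0.05,0.05,0],[-0.1,0.1,0],[-0.15,0.15,0],[-0.2,0.2,0],[-0.26,0.26,0],[-0.32,0.32,0],[-0.38,0.38,0],[-0.44,0.44,0],[-0.5,0.5,0],[-0.55,0.55,0]],"roll":[0,0,0,0,0,0,0,0,0,0]}'
python3 - <<'E'
from station import ctrl
from h import *
d=ctrl.get_image("wrist"); cv2.imwrite("pics/w4.png",d["img"][:,:,::-1])
o=ctrl.get_obs(); print(o["tool_pos"],o["contact_force"])
E
```

```text
t: 5.55
tool_pos: [0.6032, -0.0579, 0.0265]
tool_rot: [2.92, 1.158, -0.0]
contact_force: [0.2, -0.5, -1.0]
opening: 0.0259
[ 0.60290732 -0.05767647  0.02645242] [-0.244144    0.25077277  1.41553564]
```

View pics/w4.png

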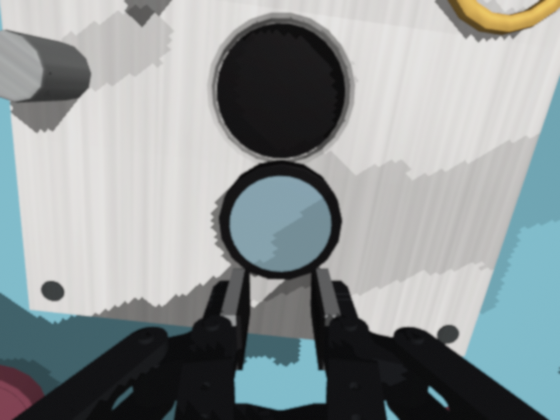

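The lens is cupped at (280,219) and the cell is dead ahead at (282,88).

Run:
```python
from station import ctrl
from h import *
d=ctrl.get_image("wrist"); im=d["img"]; hsv=cv2.cvtColor(im,cv2.COLOR_RGB2HSV)
gl=((hsv[:,:,0]>92)&(hsv[:,:,0]<120)&(hsv[:,:,1]>30)&(im.max(2)>80)).astype(np.uint8)
dk=(im.max(2)<60).astype(np.uint8)
def fit(m,z,box):
    M=np.zeros_like(m);r0,r1,c0,c1=box;M[r0:r1,c0:c1]=m[r0:r1,c0:c1]
    c=max(cv2.findContours(M,cv2.RETR_EXTERNAL,cv2.CHAIN_APPROX_NONE)[0],key=cv2.contourArea)
    e=cv2.fitEllipse(c); p=np.array([ray(d,*q[0],z)[:2] for q in c])
    s=np.linalg.lstsq(np.c_[2*p,np.ones(len(p))],(p**2).sum(1),rcond=None)[0]
    print(np.round(e[0],1),s[:2].round(4),np.sqrt(s[2]+s[0]**2+s[1]**2).round(4))
fit(gl,.034,(165,285,215,350))
fit(dk,.014,(10,158,200,360))
```

```text
[279.9 223.3] [ 0.5808 -0.0351] 0.0196
[281.   91.1] [0.5483 0.    ] 0.0251
```

```bash
python3 -m handwheel '{"offset":[[-0.06,0.06,0],[-0.12,0.13,0],[-0.18,0.19,0],[-0.25,0.26,0],[-0.32,0.34,0],[-0.38,0.40,0],[-0.44,0.47,0],[-0.5,0.53,0],[-0.55,0.58,0],[-0.58,0.62,0]],"roll":[0,0,0,0,0,0,0,0,0,0]}'
python3 - <<'E'
from station import ctrl
from h import *
d=ctrl.get_image("wrist"); cv2.imwrite("pics/w5.png",d["img"][:,:,::-1])
o=ctrl.get_obs(); print(o["tool_pos"],o["contact_force"])
E
```

```text
t: 6.65
tool_pos: [0.58, -0.0332, 0.0265]
tool_rot: [2.92, 1.158, 0.0]
contact_force: [-0.2, -0.5, 1.0]
opening: 0.0262
[ 0.5799231  -0.03303386  0.02650395] [ 0.02144774 -0.75943095  0.19100708]
```

View pics/w5.png

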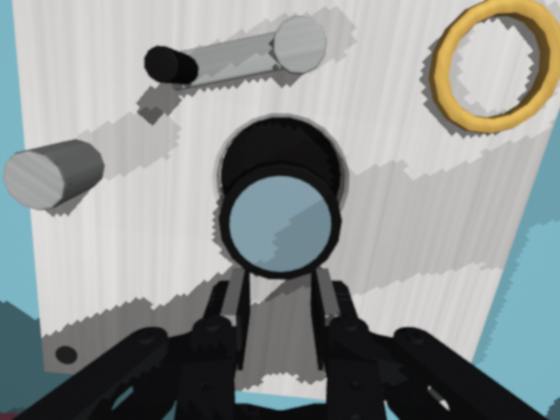

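```bash
python3 -m handwheel '{"offset":[[-0.03,0.03,0],[-0.06,0.06,0],[-0.09,0.09,0],[-0.12,0.12,0],[-0.15,0.15,0],[-0.18,0.18,0],[-0.21,0.21,0],[-0.24,0.24,0],[-0.26,0.25,0],[-0.26,0.25,0]],"roll":[0,0,0,0,0,0,0,0,0,0]}'
python3 - <<'E'
from station import ctrl
from h import *
d=ctrl.get_image("wrist"); cv2.imwrite("pics/w6.png",d["img"][:,:,::-1])
o=ctrl.get_obs(); print(o["tool_pos"],o["contact_force"])
E
```

```text
t: 7.7
tool_pos: [0.5695, -0.0232, 0.0263]
tool_rot: [-2.92, -1.158, 0.001]
contact_force: [0.7, -0.6, 0.5]
opening: 0.0258
[ 0.56963627 -0.02328606  0.02638546] [-0.21909855  0.35559236  0.16535088]
```

View pics/w6.png

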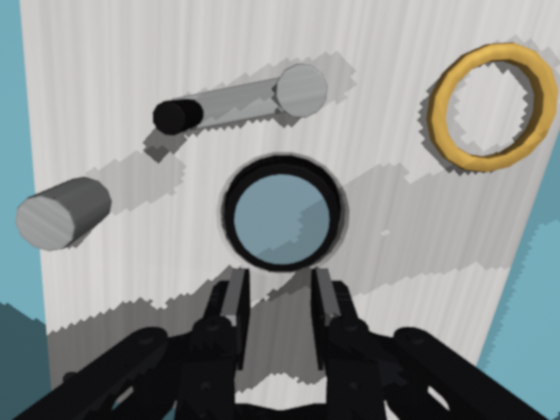

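It looks dropped in: the glass is now at (282,219) and smaller. I back the fingers off and rise, then check from the side.

```bash
python3 -m handwheel '{"offset":[[0.1,-0.1,0],[0.2,-0.2,0],[0.3,-0.3,0],[0.3,-0.3,0.3],[0.3,-0.3,0.7],[0.3,-0.3,1.1],[0.3,-0.3,1.5],[0.3,-0.3,1.8],[0.3,-0.3,2.1],[0.3,-0.3,2.3]],"roll":[0,0,0,0,0,0,0,0,0,0]}' 0
python3 - <<'E'
from station import ctrl
from h import *
d=ctrl.get_image("wrist"); cv2.imwrite("pics/w7.png",d["img"][:,:,::-1])
d=ctrl.get_image("side"); cv2.imwrite("pics/s7.png",cv2.resize(d["img"][180:250,205:325,::-1],None,fx=6,fy=6,interpolation=cv2.INTER_CUBIC))
o=ctrl.get_obs(); print(o["tool_pos"],o["contact_force"])
E
```

```text
t: 8.75
tool_pos: [0.5822, -0.0354, 0.1202]
tool_rot: [2.92, 1.158, 0.002]
contact_force: [-0.4, -0.3, -0.4]
opening: -0.0002
[ 0.58264594 -0.03548368  0.12019738] [ 0.24916593 -0.04078284  0.4475116 ]
```

View pics/s7.png

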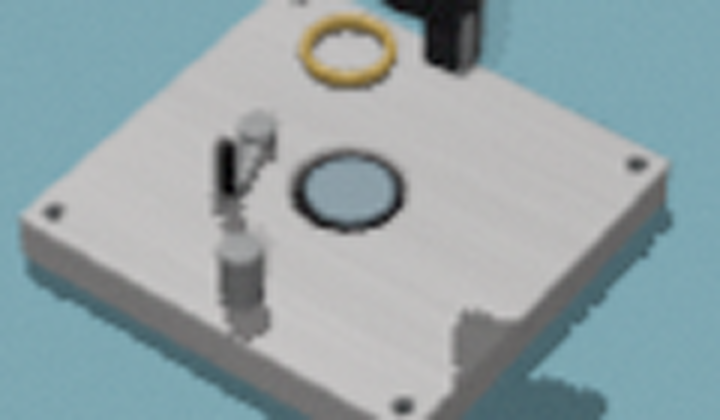

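View pics/w7.png

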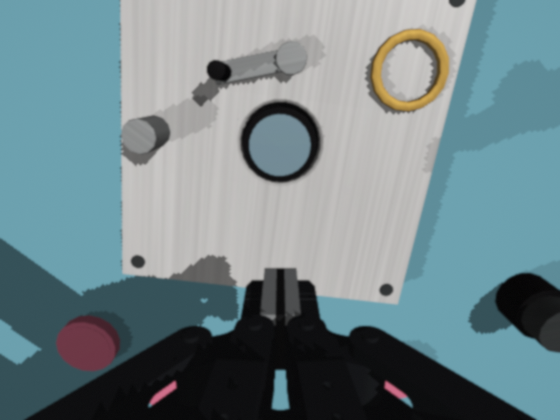

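The lens is seated and flush: the side view shows a symmetric black rim and the plate top runs straight into it. Next I locate the pin (wrist px about (218,70)), hub (291,57) and spacer (137,135).

Run:
```python
from station import ctrl
from h import *
d=ctrl.get_image("wrist")
im=d["img"]; m=np.zeros(im.shape[:2],np.uint8); m[50:95,195:240]=(im.max(2)<60)[50:95,195:240]
c=max(cv2.findContours(m,0,cv2.CHAIN_APPROX_NONE)[0],key=cv2.contourArea); print(cv2.boundingRect(c),c.mean(0))
cv2.imwrite("pics/w7c.png",cv2.resize(im[40:160,115:345,::-1],None,fx=3.4,fy=3.4,interpolation=cv2.INTER_CUBIC))
for n,u,v,z in [("pin",214,69,.059),("hub",291,57,.035),("sp",137,135,.054)]:print(n,ray(d,u,v,z)[:2].round(4))
t=ctrl.get_image("top"); im=t["img"]; cv2.imwrite("pics/t7c.png",cv2.resize(im[185:265,220:320,::-1],None,fx=7,fy=7,interpolation=cv2.INTER_CUBIC))
```

```text
(207, 60, 23, 21) [[218.06451613  70.08064516]]
pin [0.4952 0.0076]
hub [0.5192 0.0403]
sp [ 0.4854 -0.048 ]
```

View pics/w7c.png

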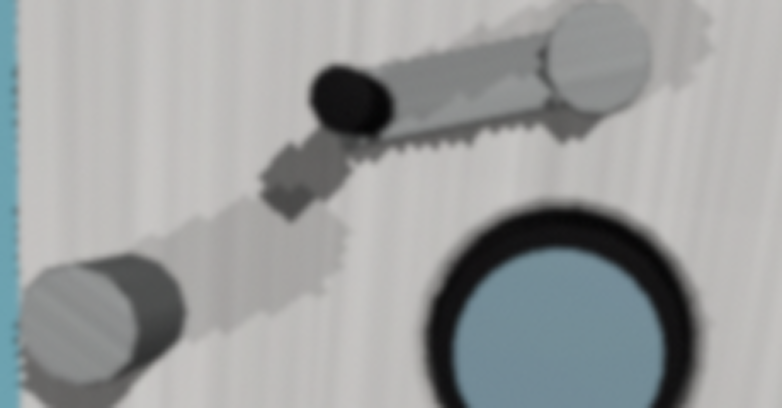

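```bash
python3 -m handwheel '{"offset":[[-0.3,0.15,0],[-0.7,0.4,0],[-1.1,0.6,0],[-1.5,0.8,0],[-1.9,1.0,0],[-2.2,1.2,0],[-2.5,1.35,0],[-2.7,1.47,0],[-2.79,1.51,0],[-2.79,1.51,-0.2]],"roll":[0.2,0.4,0.6,0.8,1.0,1.2,1.4,1.6,1.83,1.83]}'
python3 - <<'E'
from station import ctrl
import numpy as np
o=ctrl.get_obs(); r=o["tool_rot"]; p=o["tool_pos"]
print(p,"yaw",np.degrees(2*np.arctan2(r[1],r[0]))%360, "to start",(np.array([.471,.0248,.041])-p)/.04)
E
```

```text
t: 9.95
tool_pos: [0.4706, 0.0252, 0.1111]
tool_rot: [2.794, 1.433, 0.003]
contact_force: [0.5, -0.4, 0.2]
opening: 0.0
[0.47062804 0.02516958 0.11113604] yaw 54.289205871801336 to start [ 0.00929906 -0.00923959 -1.75340092]
```

```bash
python3 -m handwheel '{"offset":[[0,0,-0.3],[0,0,-0.6],[0,0,-0.9],[0,0,-1.2],[0,0,-1.4],[0,0,-1.55],[0,0,-1.65],[0,0,-1.7],[0,0,-1.75],[0,0,-1.75]],"roll":[0,0,0,0,0,0,0,0,0,0]}'
python3 - <<'E'
from station import ctrl
from h import *
d=ctrl.get_image("wrist"); cv2.imwrite("pics/w8.png",d["img"][:,:,::-1])
d=ctrl.get_image("side"); cv2.imwrite("pics/s8.png",cv2.resize(d["img"][180:250,205:325,::-1],None,fx=6,fy=6,interpolation=cv2.INTER_CUBIC))
o=ctrl.get_obs(); p=o["tool_pos"];r=o["tool_rot"];print(p,o["contact_force"])
piv=np.array([.5188,.0400])
for ph in (234,252,270,288,300,306.2,308):
    a=np.radians(ph); t=piv+.04*np.array([np.cos(a),np.sin(a)])-.0166*np.array([-np.sin(a),np.cos(a)])
    print(ph,((t-p[:2])/.04).round(2),"roll",(ph-234)/6)
E
```

```text
t: 10.95
tool_pos: [0.4703, 0.025, 0.0406]
tool_rot: [2.796, 1.432, 0.0]
contact_force: [-0.1, -0.2, -0.2]
opening: -0.0
[0.47047017 0.02500599 0.04086228] [1.03127361 0.60447383 0.50685597]
234 [ 0.28 -0.19] roll 0.0
252 [ 0.5  -0.45] roll 3.0
270 [ 0.79 -0.63] roll 6.0
288 [ 1.12 -0.7 ] roll 9.0
300 [ 1.35 -0.7 ] roll 11.0
306.2 [ 1.46 -0.68] roll 12.033333333333331
308 [ 1.5  -0.67] roll 12.333333333333334
```

View pics/w8.png

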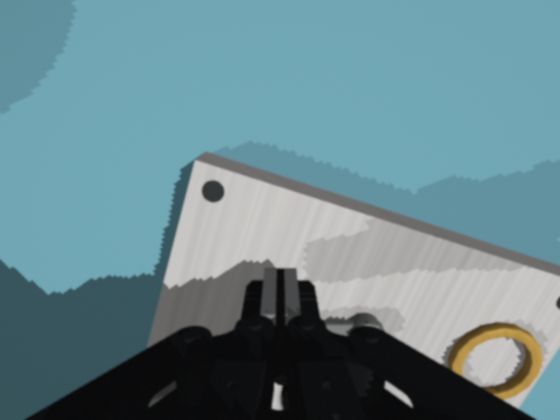

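View pics/s8.png

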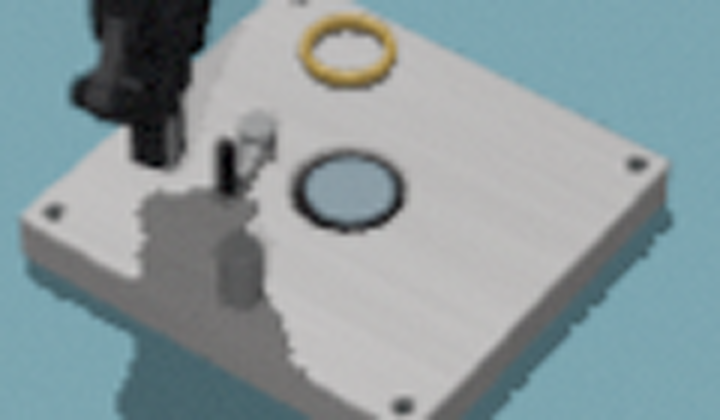

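The finger is on the outer side of the pin, clear of it, hub and spacer. I push round the arc, turning with it.

```bash
python3 -m handwheel '{"offset":[[0.08,-0.05,0],[0.16,-0.11,0],[0.24,-0.16,0],[0.28,-0.19,0],[0.35,-0.28,0],[0.42,-0.37,0],[0.5,-0.45,0],[0.59,-0.52,0],[0.69,-0.58,0],[0.79,-0.63,0]],"roll":[0,0,0,0,1,2,3,4,5,6]}'
python3 - <<'E'
from station import ctrl
from h import *
d=ctrl.get_image("side"); cv2.imwrite("pics/s9.png",cv2.resize(d["img"][180:250,205:325,::-1],None,fx=6,fy=6,interpolation=cv2.INTER_CUBIC))
o=ctrl.get_obs(); p=o["tool_pos"];r=o["tool_rot"];print(p,o["contact_force"],"yaw",np.degrees(2*np.arctan2(r[1],r[0]))%360)
piv=np.array([.5188,.0400])
for ph in (276,282,288,294,300,306.2,308):
    a=np.radians(ph); t=piv+.04*np.array([np.cos(a),np.sin(a)])-.0166*np.array([-np.sin(a),np.cos(a)])
    print(ph,((t-p[:2])/.04).round(2),"roll",(ph-270)/6)
E
```

```text
t: 12.05
tool_pos: [0.5017, -0.0005, 0.0404]
tool_rot: [-2.212, -2.23, 0.001]
contact_force: [-0.3, -0.5, 1.0]
opening: 0.0002
[ 0.50234032 -0.00068793  0.04054484] [-0.26913553  0.07471659 -0.08663222] yaw 90.60430547817775
276 [ 0.1  -0.02] roll 1.0
282 [ 0.21 -0.05] roll 2.0
288 [ 0.33 -0.06] roll 3.0
294 [ 0.44 -0.07] roll 4.0
300 [ 0.55 -0.06] roll 5.0
306.2 [ 0.67 -0.03] roll 6.033333333333331
308 [ 0.7  -0.03] roll 6.333333333333333
```

View pics/s9.png

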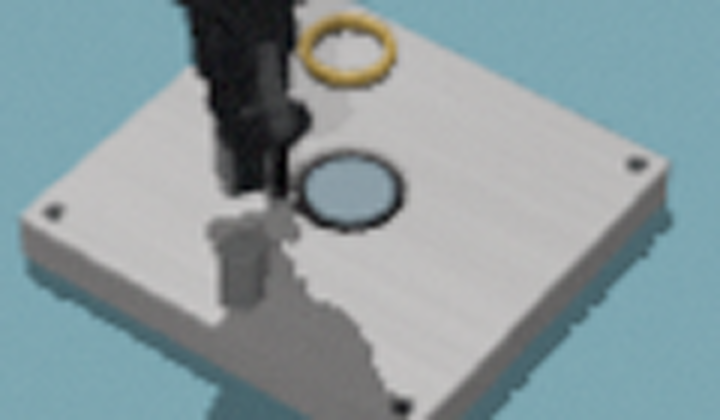

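The pin is moving with the finger face. I continue to just short of the stop, then creep in.

```bash
python3 -m handwheel '{"offset":[[0.1,-0.02,0],[0.21,-0.05,0],[0.33,-0.06,0],[0.44,-0.07,0],[0.5,-0.065,0],[0.55,-0.06,0],[0.57,-0.055,0],[0.59,-0.05,0],[0.61,-0.045,0],[0.61,-0.045,0]],"roll":[1,2,3,4,4.5,5,5.2,5.4,5.5,5.5]}'
python3 - <<'E'
from station import ctrl
from h import *
d=ctrl.get_image("side"); cv2.imwrite("pics/s10.png",cv2.resize(d["img"][180:250,205:325,::-1],None,fx=6,fy=6,interpolation=cv2.INTER_CUBIC))
o=ctrl.get_obs(); p=o["tool_pos"];r=o["tool_rot"];print(p,o["contact_force"],"yaw",np.degrees(2*np.arctan2(r[1],r[0]))%360)
piv=np.array([.5188,.0400])
for ph in (303,306.2,308,310):
    a=np.radians(ph); t=piv+.04*np.array([np.cos(a),np.sin(a)])-.0166*np.array([-np.sin(a),np.cos(a)])
    print(ph,((t-p[:2])/.04).round(2))
E
```

```text
t: 13.1
tool_pos: [0.5262, -0.0019, 0.0404]
tool_rot: [-1.494, -2.763, -0.0]
contact_force: [-0.5, -0.2, -0.8]
opening: -0.0002
[ 0.52619034 -0.00191877  0.04051101] [-0.45294537 -0.36139302 -0.56661788] yaw 123.19666865426751
303 [ 0.01 -0.02]
306.2 [ 0.07 -0.  ]
308 [0.1 0. ]
310 [0.14 0.02]
```

View pics/s10.png

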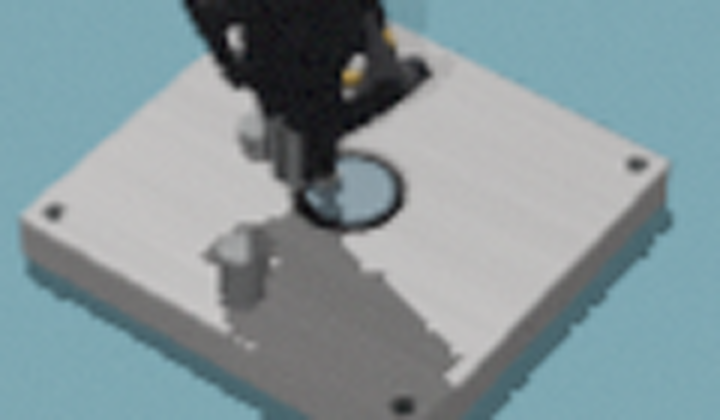

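```bash
python3 -m handwheel '{"offset":[[0.02,0,0],[0.03,0.005,0],[0.04,0.01,0],[0.05,0.015,0],[0.06,0.02,0],[0.07,0.025,0],[0.08,0.03,0],[0.08,0.03,0],[0.08,0.03,0],[0.08,0.03,0]],"roll":[0.1,0.2,0.3,0.4,0.5,0.5,0.5,0.5,0.5,0.5]}'; python3 -c "
from station import ctrl
for i in range(1):
  o=ctrl.get_obs(); print(o['tool_pos'],o['contact_force'],o['wrist_torque'])"
```

```text
t: 14.15
tool_pos: [0.5294, -0.0007, 0.0405]
tool_rot: [1.421, 2.802, 0.0]
contact_force: [-0.2, -0.1, -0.6]
opening: -0.0001
[ 0.52943746 -0.00071553  0.04053736] [-0.1874858  -0.0617834  -0.62165254] [-0.11237651  0.02119959  0.00540261]
```

```bash
python3 -m handwheel '{"offset":[[0.01,0.007,0],[0.02,0.015,0],[0.03,0.022,0],[0.04,0.03,0],[0.04,0.03,0],[0.04,0.03,0],[0.04,0.03,0],[0.04,0.03,0],[0.04,0.03,0],[0.04,0.03,0]],"roll":[0,0,0,0,0,0,0,0,0,0]}'
python3 - <<'E'
from station import ctrl
from h import *
d=ctrl.get_image("side"); cv2.imwrite("pics/s11.png",cv2.resize(d["img"][180:250,205:325,::-1],None,fx=6,fy=6,interpolation=cv2.INTER_CUBIC))
d=ctrl.get_image("top"); cv2.imwrite("pics/t11.png",cv2.resize(d["img"][185:265,220:320,::-1],None,fx=7,fy=7,interpolation=cv2.INTER_CUBIC))
o=ctrl.get_obs(); print(o['tool_pos'],o['contact_force'],o['wrist_torque'])
E
```

```text
t: 15.15
tool_pos: [0.53, -0.0004, 0.0404]
tool_rot: [-1.42, -2.801, 0.004]
contact_force: [-5.4, -5.3, 3.6]
opening: 0.0004
[ 5.29999538e-01 -3.81181722e-04  4.04112508e-02] [-4.52593721 -5.04278972  3.00552158] [-0.80145963  0.78283289  0.01713884]
```

View pics/s11.png

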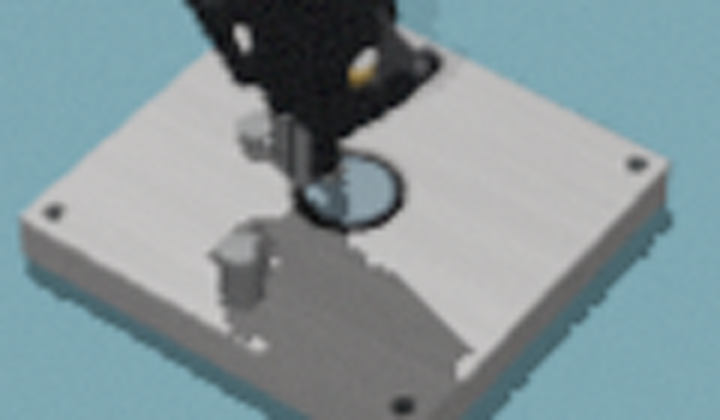

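The stop is met: force rises to about 7 N and the tip halts. I back off along the push line and rise.

```bash
python3 -m handwheel '{"offset":[[-0.1,-0.07,0],[-0.25,-0.18,0],[-0.4,-0.3,0],[-0.4,-0.3,0.3],[-0.4,-0.3,0.9],[-0.4,-0.3,1.6],[-0.4,-0.3,2.4],[-0.4,-0.3,3.2],[-0.4,-0.3,4.0],[-0.4,-0.3,4.5]],"roll":[0,0,0,0,0,0,0,0,0,0]}'
```

```text
t: 16.25
tool_pos: [0.5161, -0.0116, 0.2249]
tool_rot: [1.418, 2.797, 0.003]
contact_force: [-0.5, -0.8, 0.5]
opening: -0.0001
```

```bash
python3 -m handwheel '{"offset":[[-0.3,0.3,0.2],[-0.7,0.7,0.3],[-1.2,1.2,0.3],[-1.7,1.7,0.3],[-2.2,2.2,0.3],[-2.6,2.6,0.3],[-2.9,2.9,0.3],[-3.1,3.1,0.3],[-3.2,3.2,0.3],[-3.2,3.2,0.3]],"roll":[-1,-2,-3,-4,-5,-6,-7,-7,-7,-7]}'
python3 - <<'E'
from station import ctrl
from h import *
d=ctrl.get_image("side"); cv2.imwrite("pics/s12.png",cv2.resize(d["img"][180:250,205:325,::-1],None,fx=6,fy=6,interpolation=cv2.INTER_CUBIC))
d=ctrl.get_image("top"); cv2.imwrite("pics/t12.png",cv2.resize(d["img"][158:278,200:335,::-1],None,fx=5,fy=5,interpolation=cv2.INTER_CUBIC))
d=ctrl.get_image("wrist"); cv2.imwrite("pics/w12.png",d["img"][:,:,::-1])
E
```

```text
t: 17.25
tool_pos: [0.3869, 0.1167, 0.2329]
tool_rot: [2.328, 2.109, 0.001]
contact_force: [-0.5, -0.4, -0.4]
opening: 0.0001
```

View pics/s12.png

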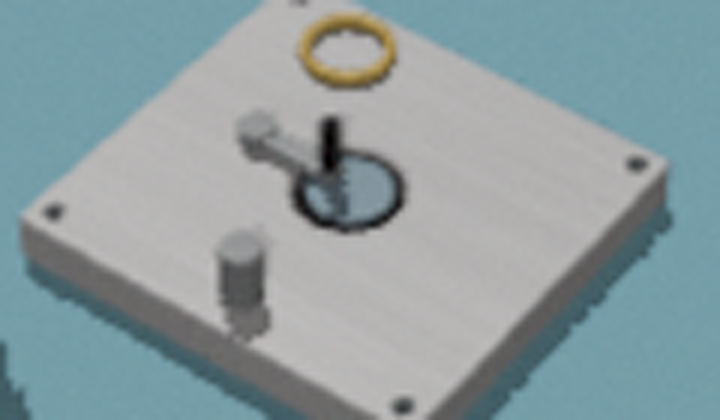

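View pics/t12.png

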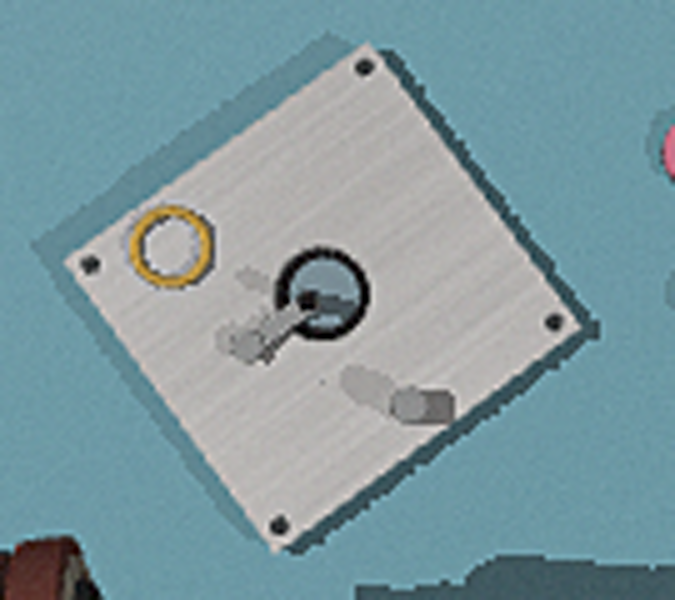

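```bash
python3 -c "
from station import ctrl
print(ctrl.finish_job())"
```

```text
the job is handed in; nothing more can be done
None
```

The lens is in the cell and the clip is round over it against its stop. I handed the job in shortly after 17 s, with the hand clear at z = 0.23 m.

- **Lens:** I cupped it from behind with the two fingertips held 26 mm apart and nudged it about 74 mm over the rim. It dropped in, and the side and wrist views show it centred and flush with the plate.
- **Clip:** I pushed the pin round with the closed fingertips. At the end the force rose to about 7 N and the tip stopped advancing. After backing off, the top view puts the pin within about 1 mm of its expected place at the stop.
- **Everything else:** The ring and spacer look unmoved in the last top and side views. I saw no unexpected contact force. I did not re-measure the things on the bench, but the arm stayed well clear of them.
- **Discrepancies:** The top, side and wrist cameras agreed to within about 1–2 mm. After the first descent the tool stood about 5 mm high, which I corrected before touching the lens. The clip's stop came about 1 to 2 mm farther along than I had worked out.

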